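# Show the stray bottle and its empty place in the tray

## Task

One of the four small brown bottles has been left out of the wooden tray: show a colleague which bottle it is and where it belongs. Point at the bottle standing outside the tray by holding the fingertips still straight above its neck, about three centimetres up, for two seconds, then point at the empty well of the tray in the same way, and finally raise the fingertips to at least 20 cm above the bench. Only point: do not touch the bottles, the tray, the beaker or the pen, and do not point at any bottle that is in the tray.

Things in the scene. Friction and masses are not known exactly. Their poses are not given: they have to be found in the camera images.
- tray: fixed wooden tray 70 x 256 x 20 mm, a low wire handle at each end (292 mm over all); origin: centre of its underside, y along the row. Four round wells in one row at y = -96, -32, 32, 96 mm, 37 mm wide, 14 mm deep. Bottles in it reach 59 mm above the bench; beside the empty well they leave 48 mm either side of its centre, so keep the fingers closed there
- empty_well_mouth (a point): centre of the mouth of the one well of the tray that has no bottle in it, at the level of the tray's top face (20 mm above the bench); z up. Which of the four wells it is changes
- stray_bottle_top (a point): top centre (centre of the neck's rim, 53 mm above its foot) of the small brown glass bottle with a bare open neck, 32 mm in diameter and 53 mm tall, standing upright by itself outside the tray, on the 3.5 mm higher desk top at the robot's left; z up
- stray_bottle: that same bottle outside the tray; loose, 30 to 65 g; origin at the centre of its underside, z up
- tray_bottle_1: one of the three small bottles in the tray (brown glass bottle with a bare open neck, 32 mm in diameter and 53 mm tall, same as the one outside); loose; origin at the centre of its underside, 6 mm above the bench
- tray_bottle_2: one of the three small bottles in the tray (brown glass bottle with a bare open neck, 32 mm in diameter and 53 mm tall, same as the one outside); loose; origin at the centre of its underside, 6 mm above the bench
- tray_bottle_3: one of the three small bottles in the tray (brown glass bottle with a bare open neck, 32 mm in diameter and 53 mm tall, same as the one outside); loose; origin at the centre of its underside, 6 mm above the bench
- tray_bottle_1_top (a point): top centre of body tray_bottle_1, 59 mm above the bench
- tray_bottle_2_top (a point): top centre of body tray_bottle_2, 59 mm above the bench
- tray_bottle_3_top (a point): top centre of body tray_bottle_3, 59 mm above the bench
- sample_bottle: bystander: taller clear bottle with a screw cap, 48 mm in diameter, 104 mm tall; loose, stands to the right of the tray; origin at the centre of its underside
- beaker: bystander: low open glass beaker, 54 mm in diameter, 46 mm tall; loose, to the left of the stray bottle; origin at the centre of its underside
- pen: bystander: marker pen 135 mm long, 17 mm thick, lying behind the tray; loose; origin at the centre of its underside
Mind the look-alikes: they are no part of the job. What is shaped like the stray_bottle but turquoise is not meant.

How it is judged:
By the outcome, as a careful person would: the job done as asked, in the order asked, and still so for the second after the job is handed in, with the robot touching nothing.
It also fails if it takes over 45 s, if anything falls off the work surface, if the arm or the gripper's body presses on something with over 40 N, if the wrist force passes 120 N, or if a joint passes its speed limit or range.

## Robot

A 6-joint arm with a two-finger parallel gripper is mounted at the origin on a cart in front of the work surface, level with it; the furniture and walls round the work are solid. World frame = base frame: x ahead of the robot, y to its left, z up, the work surface at z = 0. Lengths are in m, angles in rad, forces in N, time in s.
With the tool pointing down it reaches from about 0.375 to 0.75 m from the base axis. Payload 9 kg.
Tool frame: the origin (TCP) lies between the finger pads; the fingertips stand 22 mm ahead of it and the grasp point (between the pads) lies 3 mm ahead of it; z points along the fingers, y is the line along which they close (so a half turn about z gives the same grasp; the last joint's range is limited). The gripper opens to 85 mm and grips with 20 to 120 N. Pads are 22 mm wide; open, the fingers measure 114 mm over their backs; the gripper's body (76 mm by 85 mm) begins 54 mm behind the grasp point. The pads swing forward as they close: fully open they stand 13 mm farther back than shut.
Start: joints at [-1.39, 0.104, 0.097, 1.564, 0, 1.353], TCP at [0.233, -0.553, 0.253] pointing down, gripper open.
Joint ranges: [-2.99, 2.99], [-0.84, 1.86], [-1.1, 1.16], [-1.84, 2.11], [-1.51, 1.56], [-3.14, 3.14]. Speed limits (rad/s): [2.22, 2.22, 2.57, 3.14, 3.14, 3.14].

## Interface

Orientations are given as a unit quaternion [w, x, y, z].
In Python, from station import * gives the robot as it stands.
- The arm moves only by the shell command python3 -m creep 'ROWS'. ROWS is JSON, a list of rows, each an object with "jaw": the closure in counts, from 0 (fully open) to 255 (shut); "xyz": the shift along the tool's x, y, z in mm, a list of three; "turn": the turn about the tool's z in degrees. In form: [{"jaw": jaw, "xyz": [tx, ty, tz], "turn": turn}, ...]. A call has 1 to 12 rows; each row shifts and turns the commanded pose from where the row before left it, along the tool's axes as they then stand; what a row does not reach is not made up. A row lasts 1/8 s, in which the tool goes at most 62.5 mm and 10.7 degrees, less where a joint would pass 70% of its speed; a pose out of reach is approached as far as the arm can. A call is refused whole if a number of a shift passes 62.5 or a number of a turn 10.7, either way. A call with a gripper value outside its range is refused whole. The fingers move at their own pace and stop on an object; the grip force is fixed at half the most. Time passes only in rows, so rows that do not move let the fingers close. It gives the time, the measured TCP pose, the force, the opening and the grip force at its end, in the units of the state.
- get_obs(): the state, without advancing time (a new reading comes with each control period).
- grab_frame(name): name is "scene" or "side" or "wrist"; returns a dict with "color" (420x560x3 uint8, red, green, blue), "range_z" (420x560 float32, m along the optical axis (not along the pixel's ray), 0 where there is no reading), "vfov" (degrees; the focal length in pixels is half the picture's height over the tangent of half this angle, whatever the lens; pixels are square), "cx", "cy" (the principal point, pixels), "rvec" (rotation vector, rad) and "tvec" (3), from world to camera coordinates, as OpenCV has them. Camera axes: x right, y down, z forward; pixel columns grow to the right and rows downward; lengths in m; the calibration is good to about 2 mm. A picture is of the moment at which its call begins.
- finish_job(): hands the job in; it is judged then, once.
The state is a dict: "time": time; "q": joint angles; "dq": joint speeds; "joint_torque": joint torques, N m; "eef_pos": TCP position; "tool_rot": TCP orientation; "force": force on the tool from outside, world axes, zero at the start; "wrist_torque": the same for the moment, N m; "gripper_width": finger opening in m; "gripper_force": force on a finger pad.
Only numpy, scipy, OpenCV 4.12 (cv2) and the standard library are available. Lean on these libraries where they do the work, as an engineer would, in place of code of your own. Each camera call takes 0.05 s, during which the arm holds its last target. There are 200 camera calls.

## Working session

There is one attempt and no reset: what is moved stays moved. The work goes in short steps, Python scripts to look and compute and a shell command to move; the robot and the scene stay as the last step left them, time stands still between calls to the robot, and variables do not carry over. Pictures are saved under pics/ and viewed, at most 10 in all, crops included, and the job is handed in when it is done.

```bash
mkdir -p pics
cat > h.py <<'E'
from station import *
import numpy as np, cv2
def cam(f):
    h,w=f['color'].shape[:2]; fl=h/2/np.tan(np.radians(f['vfov'])/2)
    K=np.array([[fl,0,f['cx']],[0,fl,f['cy']],[0,0,1]]); R=cv2.Rodrigues(np.array(f['rvec'],float))[0]
    return K,R,np.array(f['tvec'],float).ravel()
def plane(f,u,v,z):
    K,R,t=cam(f); c=-R.T@t; d=R.T@np.linalg.inv(K)@[u,v,1]; return c+d*(z-c[2])/d[2]
def cloud(f):
    K,R,t=cam(f); Z=f['range_z']; v,u=np.indices(Z.shape)
    P=np.stack([(u-K[0,2])/K[0,0]*Z,(v-K[1,2])/K[1,1]*Z,Z],-1); return (P-t)@R
E
python3 - <<'E'
from h import *
import pickle
for n in ("scene","side"):
    f=grab_frame(n); pickle.dump(f,open(n+'.pkl','wb')); cv2.imwrite(f'pics/{n}.png',f['color'][...,::-1])
    K,R,t=cam(f); print(n,K[0,0],-R.T@t)
o=get_obs(); print(o['time'],o['eef_pos'],o['tool_rot'],o['gripper_width'])
E
```

```text
scene 454.76354183097374 [ 0.63498887 -1.0728445   0.71560985]
side 497.5583473637829 [ 0.45463732 -1.08646715  0.75660141]
0.1 [ 0.2329578  -0.55263099  0.25260174] [-5.92762764e-04  9.80185414e-01  1.98081304e-01  9.23276520e-06] 0.08530040566814295
```

View pics/scene.png

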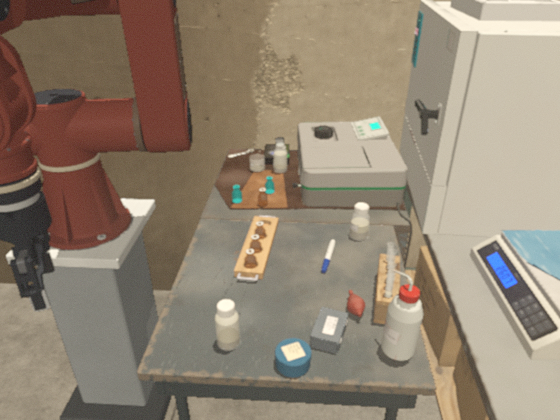

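View pics/side.png

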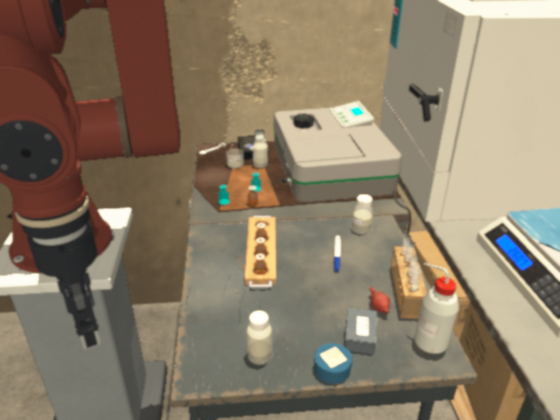

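The scene view shows the tray at about (257,247), with brown bottles at about (260,230), (255,243) and (250,258). The candidates outside the tray are a brown bottle at (263,196) and turquoise ones at (237,193) and (269,185). The brown one fits the description. I'll confirm it in an enlarged crop.

Run:
```python
from h import *
import pickle
a=pickle.load(open('scene.pkl','rb'));b=pickle.load(open('side.pkl','rb'))
A=a['color'][165:291,215:295,::-1];B=b['color'][165:291,210:290,::-1]
cv2.imwrite('pics/crop.png',np.hstack([cv2.resize(x,None,fx=4.7,fy=4.7,interpolation=cv2.INTER_CUBIC) for x in (A,B)]))
for f,u,v in ((a,263,188),(b,253,187)): print('stray',plane(f,u,v,.0565))
for f,u,v in ((a,257,220),(b,261,222),(a,250,270),(b,260,280),(a,260,225),(b,262,228)): print(plane(f,u,v,.02))
```

```text
stray [0.4969534  0.15111234 0.0565    ]
stray [0.49846537 0.14526097 0.0565    ]
[0.49172467 0.02445943 0.02      ]
[0.51276494 0.01893881 0.02      ]
[ 0.5003413  -0.20401232  0.02      ]
[ 0.49567103 -0.21760669  0.02      ]
[ 0.503125   -0.00128581  0.02      ]
[ 0.51360086 -0.00961352  0.02      ]
```

View pics/crop.png

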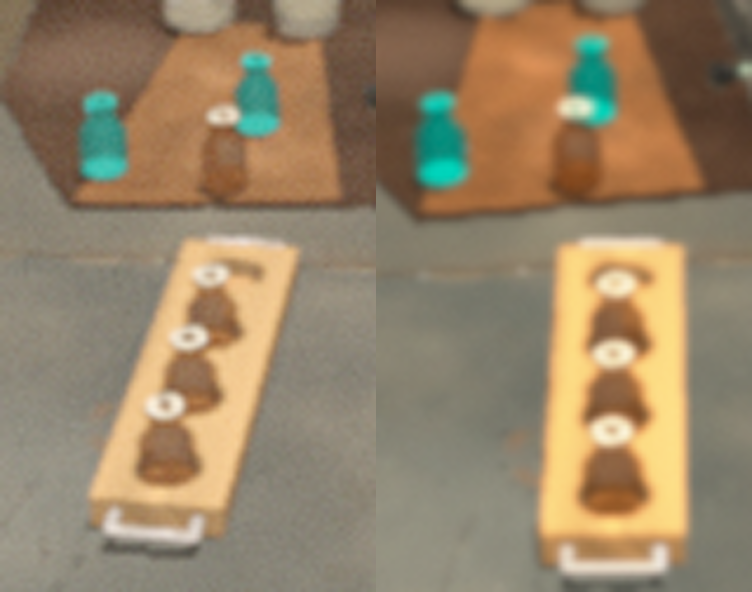

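The crop shows the brown stray with its rim at scene (262,189.5) and side (252,188), with a turquoise look-alike close behind it at scene (269,180). Three brown bottles stand in the tray and the empty well is the far one. Next I'll compute positions from the rims.

```bash
python3 - <<'E'
from h import *
import pickle
a=pickle.load(open('scene.pkl','rb'));b=pickle.load(open('side.pkl','rb'))
for f,s,T in ((a,(262.2,189.5),((259.5,223.1),(255,236.7),(249.9,251.2))),(b,(252.3,188),((260.9,225.2),(260.2,240.1),(259.8,256.5)))):
    print('stray',plane(f,*s,.0565)); P=np.array([plane(f,u,v,.059) for u,v in T]); print(P)
    d=(P[0]-P[2]); d/=np.linalg.norm(d); print('well',P.mean(0)+d*.128,d)
E
nproc >/dev/null
```

```text
stray [0.49549685 0.14132653 0.0565    ]
[[ 0.50818314 -0.05211736  0.059     ]
 [ 0.50363796 -0.11705688  0.059     ]
 [ 0.49849143 -0.18013403  0.059     ]]
well [0.5131003  0.01119866 0.059     ] [0.07549056 0.99714652 0.        ]
stray [0.49621033 0.13971086 0.0565    ]
[[ 0.50853376 -0.05399429  0.059     ]
 [ 0.50288571 -0.11749833  0.059     ]
 [ 0.49805224 -0.18140299  0.059     ]]
well [0.51365194 0.00993717 0.059     ] [0.08198989 0.99663316 0.        ]
```

```bash
python3 -m creep '[{"jaw":255,"xyz":[0,0,0],"turn":-8.4},{"jaw":255,"xyz":[0,0,0],"turn":-8.4},{"jaw":255,"xyz":[0,0,0],"turn":-8.4},{"jaw":255,"xyz":[0,0,0],"turn":-8.4},{"jaw":255,"xyz":[0,0,0],"turn":-8.4},{"jaw":255,"xyz":[0,0,0],"turn":-8.4},{"jaw":255,"xyz":[0,0,0],"turn":-8.4},{"jaw":255,"xyz":[0,0,0],"turn":-8.2},{"jaw":255,"xyz":[0,0,0],"turn":0}]'
python3 - <<'E'
from h import *
import pickle
from scipy.spatial.transform import Rotation as R
o=get_obs(); w,x,y,z=o['tool_rot']; print(R.from_quat([x,y,z,w]).as_matrix().round(3),o['q'].__repr__())
P=cloud(pickle.load(open('scene.pkl','rb'))).reshape(-1,3)
for x0 in np.arange(.3,.9,.1):
    print(round(x0,1),[round(float(q[:,2].max()),3) if len(q:=P[(P[:,0]>x0)&(P[:,0]<x0+.1)&(P[:,1]>y0)&(P[:,1]<y0+.1)]) else None for y0 in np.arange(-.5,.5,.1)])
E
```

```text
time: 1.23
eef_pos: [0.233, -0.5528, 0.2529]
tool_rot: [-0.0, 0.708, 0.706, 0.0]
force: [0.9, -0.4, -0.4]
gripper_width: -0.0002
gripper_force: 0.0
[[ 0.004  1.    -0.   ]
 [ 1.    -0.004  0.001]
 [ 0.001 -0.    -1.   ]] array([-1.38968143e+00,  1.04377464e-01,  9.68871861e-02,  1.56389270e+00,
       -3.47432372e-06,  1.84689494e-01])
0.3 [0.005, 0.006, 0.005, 0.005, 0.602, 0.598, 0.363, 0.008, 0.008, 0.007]
0.4 [0.106, 0.006, 0.023, 0.06, 0.06, 0.022, 0.059, 0.056, 0.051, 0.052]
0.5 [0.08, 0.005, 0.023, 0.061, 0.061, 0.023, 0.056, 0.09, 0.129, 0.131]
0.6 [0.038, 0.037, 0.005, 0.019, 0.017, 0.004, 0.135, 0.136, 0.134, 0.142]
0.7 [0.125, 0.168, 0.067, 0.012, 0.099, 0.099, 0.137, 0.137, 0.142, 0.144]
0.8 [0.183, 0.18, 0.111, 0.11, 0.067, 0.005, 0.137, 0.136, 0.16, 0.161]
0.9 [0.006, 0.004, 0.005, 0.004, 0.545, 0.546, 0.545, 0.545, 0.545, 0.546]
```

```bash
python3 -m creep '[{"jaw":255,"xyz":[25,9,0],"turn":0},{"jaw":255,"xyz":[48,18,0],"turn":0},{"jaw":255,"xyz":[48,18,0],"turn":0},{"jaw":255,"xyz":[48,18,0],"turn":0},{"jaw":255,"xyz":[48,18,0],"turn":0},{"jaw":255,"xyz":[48,18,0],"turn":0},{"jaw":255,"xyz":[48,18,0],"turn":0},{"jaw":255,"xyz":[48,18,0],"turn":0},{"jaw":255,"xyz":[48,18,0],"turn":0},{"jaw":255,"xyz":[48,18,0],"turn":0},{"jaw":255,"xyz":[48,18,0],"turn":0},{"jaw":255,"xyz":[48,18,0],"turn":0}]'
python3 -m creep '[{"jaw":255,"xyz":[48,18,0],"turn":0},{"jaw":255,"xyz":[48,18,0],"turn":0},{"jaw":255,"xyz":[30,12,0],"turn":0},{"jaw":255,"xyz":[14,5,0],"turn":0},{"jaw":255,"xyz":[0,0,0],"turn":0},{"jaw":255,"xyz":[0,0,0],"turn":0}]'
```

```text
time: 2.72
eef_pos: [0.4418, 0.0012, 0.2533]
tool_rot: [0.0, 0.709, 0.705, 0.0]
force: [0.2, -1.8, -0.2]
gripper_width: -0.0003
gripper_force: 0.0
time: 3.48
eef_pos: [0.4946, 0.1384, 0.2533]
tool_rot: [0.0, 0.709, 0.706, -0.0]
force: [-0.0, -0.2, -0.2]
gripper_width: -0.0002
gripper_force: 0.0
```

Run:
```python
from h import *
import pickle
f=grab_frame("wrist"); pickle.dump(f,open('w.pkl','wb'))
K,R,t=cam(f); im=f['color'][...,::-1].copy()
for p in ((.496,.1405,.0565),(.5134,.0105,.02)):
    q=K@(R@np.array(p)+t); q=q[:2]/q[2]; print(q); cv2.circle(im,tuple(int(round(x)) for x in q),3,(0,0,255),1)
cv2.imwrite('pics/w.png',im)
```

```text
[274.67385507 183.1759609 ]
[290.19968573 286.98059993]
```

View pics/w.png

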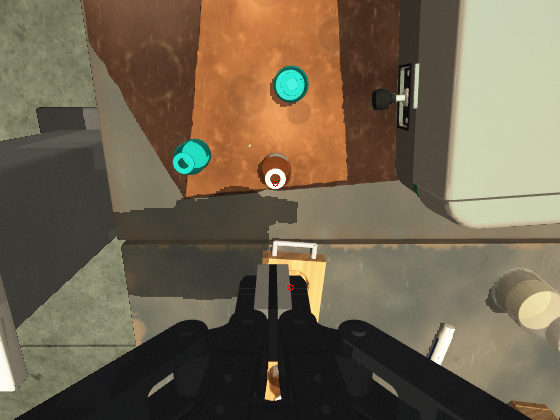

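The wrist view shows the stray's rim at (275,178), about 5 px from the prediction, with the turquoise bottles at (192,157) and (291,85). The edge of the empty well is visible at (300,282) beside the fingers. I'll use the wrist view to refine the stray.

Run:
```python
from h import *
import pickle
f=pickle.load(open('w.pkl','rb'))
im=f['color'].astype(int); m=((im.min(2)>190)).astype(np.uint8); m[:165]=0;m[195:]=0;m[:,:255]=0;m[:,295:]=0
v,u=np.nonzero(m); c=((u.min()+u.max())/2,(v.min()+v.max())/2); print(c,len(u),plane(f,*c,.0565), cam(f)[0][0,0])
P=cloud(f); print(P[v,u].mean(0))
# tray top corners: far edge row and side edges
cv2.imwrite('pics/wc.png',cv2.resize(f['color'][235:335,225:345,::-1],None,fx=6,fy=6,interpolation=cv2.INTER_CUBIC))
```

```text
(np.float64(275.0), np.float64(178.5)) 232 [0.49630934 0.14489183 0.0565    ] 356.7885111256969
[0.49620794 0.14522467 0.05757882]
```

View pics/wc.png

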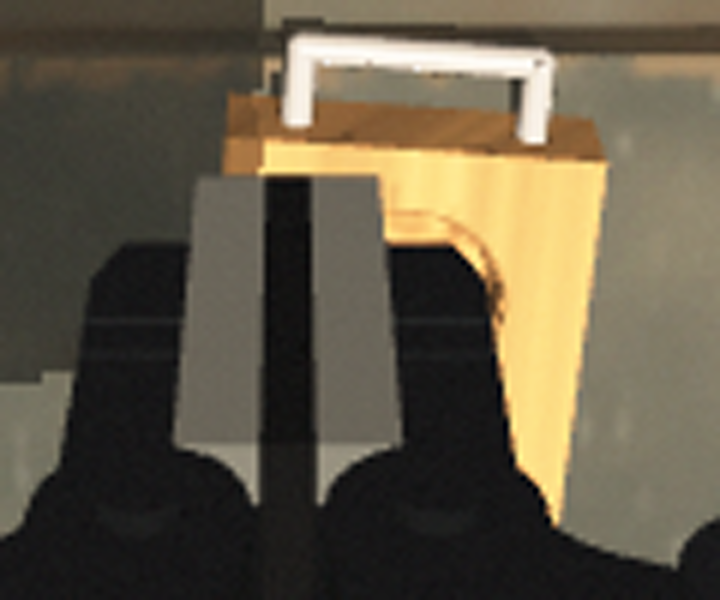

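The crop shows the tray's far top edge from (262,140) to (605,160), the top of the well rim at (415,208) and its right edge at (503,300).

Run:
```python
from h import *
import pickle
f=pickle.load(open('w.pkl','rb'))
for n,u,v in (('edgeL',262,140),('edgeR',605,160),('rimtop',415,208),('rimright',503,300)):
    print(n,plane(f,u/6+225-.4,v/6+235-.4,.02))
```

```text
edgeL [0.48891057 0.046864   0.02      ]
edgeR [0.55184534 0.04254135 0.02      ]
rimtop [0.51710859 0.0328466  0.02      ]
rimright [0.53392421 0.01346576 0.02      ]
```

```bash
python3 -m creep '[{"jaw":255,"xyz":[3,1,10],"turn":0},{"jaw":255,"xyz":[2,0.5,20],"turn":0},{"jaw":255,"xyz":[0,0,25],"turn":0},{"jaw":255,"xyz":[0,0,25],"turn":0},{"jaw":255,"xyz":[0,0,25],"turn":0},{"jaw":255,"xyz":[0,0,20],"turn":0},{"jaw":255,"xyz":[0,0,14],"turn":0},{"jaw":255,"xyz":[0,0,6],"turn":0},{"jaw":255,"xyz":[0,0,0],"turn":0},{"jaw":255,"xyz":[0,0,0],"turn":0},{"jaw":255,"xyz":[0,0,0],"turn":0}]'
python3 - <<'E'
from h import *
f=grab_frame("side"); c=f['color'][140:240,190:310,::-1]
cv2.imwrite('pics/p1.png',cv2.resize(c,None,fx=6,fy=6,interpolation=cv2.INTER_CUBIC))
E
```

```text
time: 4.9
eef_pos: [0.4968, 0.1444, 0.109]
tool_rot: [0.0, 0.708, 0.706, 0.0]
force: [-0.4, 1.0, -0.1]
gripper_width: 0.0
gripper_force: 0.0
```

View pics/p1.png

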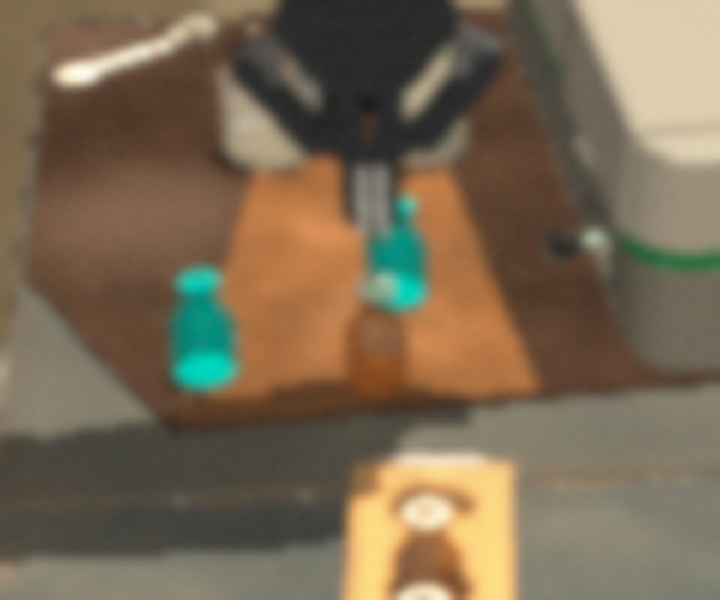

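The view shows the closed fingertips at (372,230), right above the stray's rim at (380,287). I'll hold here.

```bash
python3 -m creep '[{"jaw":255,"xyz":[0,0,0],"turn":0},{"jaw":255,"xyz":[0,0,0],"turn":0},{"jaw":255,"xyz":[0,0,0],"turn":0},{"jaw":255,"xyz":[0,0,0],"turn":0},{"jaw":255,"xyz":[0,0,0],"turn":0},{"jaw":255,"xyz":[0,0,0],"turn":0},{"jaw":255,"xyz":[0,0,0],"turn":0},{"jaw":255,"xyz":[0,0,0],"turn":0},{"jaw":255,"xyz":[0,0,0],"turn":0},{"jaw":255,"xyz":[0,0,0],"turn":0},{"jaw":255,"xyz":[0,0,0],"turn":0},{"jaw":255,"xyz":[0,0,0],"turn":0}]'
python3 -m creep '[{"jaw":255,"xyz":[0,0,0],"turn":0},{"jaw":255,"xyz":[0,0,0],"turn":0},{"jaw":255,"xyz":[0,0,0],"turn":0},{"jaw":255,"xyz":[0,0,0],"turn":0},{"jaw":255,"xyz":[0,0,0],"turn":0},{"jaw":255,"xyz":[0,0,0],"turn":0},{"jaw":255,"xyz":[0,0,0],"turn":0},{"jaw":255,"xyz":[0,0,0],"turn":0},{"jaw":255,"xyz":[0,0,0],"turn":0},{"jaw":255,"xyz":[0,0,0],"turn":0}]'
python3 -m creep '[{"jaw":255,"xyz":[0,0,-20],"turn":0},{"jaw":255,"xyz":[0,0,-30],"turn":0},{"jaw":255,"xyz":[-16,2,-10],"turn":0},{"jaw":255,"xyz":[-30,4,0],"turn":0},{"jaw":255,"xyz":[-30,4,0],"turn":0},{"jaw":255,"xyz":[-30,4,0],"turn":0},{"jaw":255,"xyz":[-18,3,0],"turn":0},{"jaw":255,"xyz":[-7,1,0],"turn":0},{"jaw":255,"xyz":[0,0,0],"turn":0},{"jaw":255,"xyz":[0,0,0],"turn":0},{"jaw":255,"xyz":[0,0,0],"turn":0}]'
```

```text
time: 6.45
eef_pos: [0.4963, 0.1444, 0.1083]
tool_rot: [0.0, 0.708, 0.706, -0.0]
force: [0.7, 0.1, -0.2]
gripper_width: -0.0001
gripper_force: 0.0
time: 7.7
eef_pos: [0.4963, 0.1443, 0.1083]
tool_rot: [0.0, 0.708, 0.706, -0.0]
force: [0.4, 0.6, -0.2]
gripper_width: 0.0003
gripper_force: 0.0
time: 9.07
eef_pos: [0.5139, 0.014, 0.1683]
tool_rot: [0.0, 0.708, 0.707, -0.0]
force: [-0.3, 0.1, -0.2]
gripper_width: 0.0
gripper_force: 0.0
```

```bash
python3 -m creep '[{"jaw":255,"xyz":[-1,0.5,10],"turn":0},{"jaw":255,"xyz":[0,0,20],"turn":0},{"jaw":255,"xyz":[0,0,20],"turn":0},{"jaw":255,"xyz":[0,0,20],"turn":0},{"jaw":255,"xyz":[0,0,16],"turn":0},{"jaw":255,"xyz":[0,0,10],"turn":0},{"jaw":255,"xyz":[0,0,0],"turn":0},{"jaw":255,"xyz":[0,0,0],"turn":0},{"jaw":255,"xyz":[0,0,0],"turn":0}]'
python3 - <<'E'
from h import *
f=grab_frame("side"); c=f['color'][180:300,200:320,::-1]
cv2.imwrite('pics/p2.png',cv2.resize(c,None,fx=5,fy=5,interpolation=cv2.INTER_CUBIC))
E
```

```text
time: 10.2
eef_pos: [0.515, 0.0122, 0.0731]
tool_rot: [0.001, 0.708, 0.706, 0.0]
force: [-0.2, 0.1, 0.9]
gripper_width: -0.0
gripper_force: 0.0
```

View pics/p2.png

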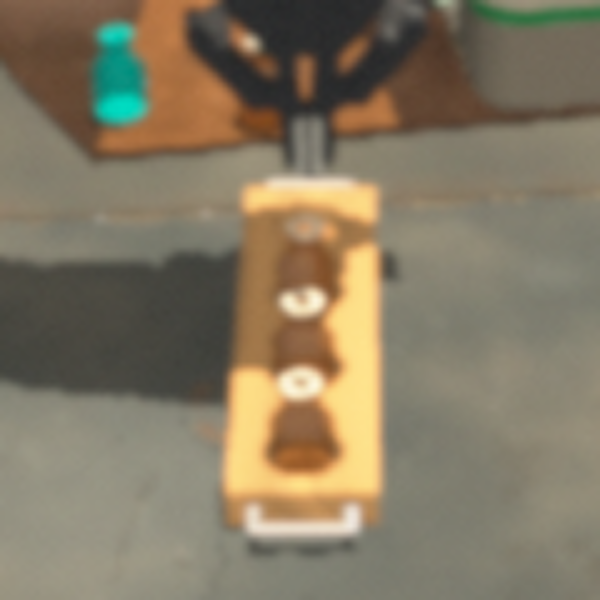

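The fingertips, at (310,172), are above the far empty well on the tray's centre line, and the tray bottles are undisturbed. I'll hold, then raise.

```bash
python3 -m creep '[{"jaw":255,"xyz":[0,0,0],"turn":0},{"jaw":255,"xyz":[0,0,0],"turn":0},{"jaw":255,"xyz":[0,0,0],"turn":0},{"jaw":255,"xyz":[0,0,0],"turn":0},{"jaw":255,"xyz":[0,0,0],"turn":0},{"jaw":255,"xyz":[0,0,0],"turn":0},{"jaw":255,"xyz":[0,0,0],"turn":0},{"jaw":255,"xyz":[0,0,0],"turn":0},{"jaw":255,"xyz":[0,0,0],"turn":0},{"jaw":255,"xyz":[0,0,0],"turn":0},{"jaw":255,"xyz":[0,0,0],"turn":0},{"jaw":255,"xyz":[0,0,0],"turn":0}]'
python3 -m creep '[{"jaw":255,"xyz":[0,0,0],"turn":0},{"jaw":255,"xyz":[0,0,0],"turn":0},{"jaw":255,"xyz":[0,0,0],"turn":0},{"jaw":255,"xyz":[0,0,0],"turn":0},{"jaw":255,"xyz":[0,0,0],"turn":0},{"jaw":255,"xyz":[0,0,0],"turn":0},{"jaw":255,"xyz":[0,0,0],"turn":0},{"jaw":255,"xyz":[0,0,0],"turn":0},{"jaw":255,"xyz":[0,0,0],"turn":0},{"jaw":255,"xyz":[0,0,0],"turn":0}]'
python3 -m creep '[{"jaw":255,"xyz":[0,0,-15],"turn":0},{"jaw":255,"xyz":[0,0,-30],"turn":0},{"jaw":255,"xyz":[0,0,-35],"turn":0},{"jaw":255,"xyz":[0,0,-35],"turn":0},{"jaw":255,"xyz":[0,0,-35],"turn":0},{"jaw":255,"xyz":[0,0,-30],"turn":0},{"jaw":255,"xyz":[0,0,-15],"turn":0},{"jaw":255,"xyz":[0,0,-5],"turn":0},{"jaw":255,"xyz":[0,0,0],"turn":0},{"jaw":255,"xyz":[0,0,0],"turn":0},{"jaw":255,"xyz":[0,0,0],"turn":0}]'
python3 -c "
from station import *
print(get_obs()['eef_pos']); print(finish_job())"
```

```text
time: 11.75
eef_pos: [0.5145, 0.0123, 0.0723]
tool_rot: [0.0, 0.708, 0.706, -0.0]
force: [0.2, -0.5, 0.2]
gripper_width: 0.0004
gripper_force: 0.0
time: 13.0
eef_pos: [0.5145, 0.0123, 0.0723]
tool_rot: [0.0, 0.708, 0.706, -0.0]
force: [0.5, 0.3, -0.2]
gripper_width: -0.0002
gripper_force: 0.0
time: 14.38
eef_pos: [0.5142, 0.0124, 0.2714]
tool_rot: [-0.001, 0.708, 0.706, -0.0]
force: [-0.4, 0.8, 0.3]
gripper_width: 0.0002
gripper_force: 0.0
[0.51415626 0.01238215 0.27144196]
the job is handed in; nothing more can be done
None
```

I pointed at the stray brown bottle and then at the empty far well, about 3 cm above each for over two seconds. I then raised the fingertips to about 25 cm and handed the job in at about 14 s; no contact showed in the force readings, and the hand-in gave no verdict.

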